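Shut the marked gas valve under the sliding cover

ROBOT

A 6-joint arm with a two-finger parallel gripper is mounted at the origin on the work surface. World frame = base frame: x ahead of the robot, y to its left, z up, the work surface at z = 0. Lengths are in mm, angles in degrees, forces in N, time in s.
With the tool pointing down it reaches from about 350 to 850 mm from the base axis. Payload 8.1 kg.
Tool frame: the origin (TCP) lies between the finger pads; the fingertips stand 22 mm ahead of it and the grasp point (between the pads) lies 3 mm ahead of it (r.nose_length is the z of the fingertips in the tool frame, in mm); z points along the fingers, x is the direction in which the jaws open and shut, and the axes are right-handed (so a half turn about z gives the same grasp; the last joint's range is limited). The gripper opens to 85 mm and grips with 20 to 120 N. Pads are 22 mm wide; open, the fingers measure 114 mm over their backs; the gripper's body (76 mm by 85 mm) begins 54 mm behind the grasp point. The pads swing forward as they close: fully open they stand 13 mm farther back than shut.
Start: joints at [59.851, 7.471, 85.268, -0, 87.261, -4.893], TCP at [255.978, 542.661, 253.292] pointing down, gripper open.
Joint ranges: [-169.43, 169.43], [-51.17, 129.36], [1.28, 143.12], [-76.62, 256.62], [0, 156.53], [-152.29, 152.29]. Speed limits (degrees/s): [136.94, 136.94, 159.86, 180, 180, 180].

INTERFACE

Orientations are given as [roll, pitch, yaw] about the fixed x, y, z axes, in that order (R = Rz(yaw) Ry(pitch) Rx(roll)).
In Python, from bench import r gives the robot as it stands.
- The arm moves only by the shell command python3 -m jog 'ROWS' [FORCE]. ROWS is JSON, a list of rows, each a list of 5 numbers: the shift along the tool's x, y, z in m, then the turn about the tool's z in degrees, then the opening in per cent of the stroke, from 0 (shut) to 100 (fully open). A call has 1 to 8 rows; each row is the pose to reach, as a shift and turn from the pose measured when the call began, along the tool's axes at that moment; what a row does not reach only later rows make up. A row lasts 1/10 s, in which the tool goes at most 50 mm and 8.59 degrees, less where a joint would pass 70% of its speed; a pose out of reach is approached as far as the arm can. A call with a gripper value outside its range is refused whole. The fingers move at their own pace and stop on an object; FORCE is the grip in N (left out, the last holds). Time passes only in rows, so rows that repeat a pose let the fingers close. It gives the time, the measured TCP pose, the force and the opening at its end, in the units of the state.
- r.sense(): the state, without advancing time (a new reading comes with each control period).
- r.snapshot(name): name is "scene" or "top" or "wrist"; returns a dict with "image" (480x640x3 uint8, red, green, blue), "K" (3x3 intrinsics, pixels), "distortion" ([k1, k2, p1, p2, k3] as OpenCV has them; the pictures are not rectified), "T" (4x4, takes a point from camera to world coordinates); the wrist camera has in their place "tool_from_camera" (4x4, takes a point from camera to tool coordinates, whose origin is the TCP and whose axes are the tool frame's). Camera axes: x right, y down, z forward; pixel columns grow to the right and rows downward; lengths in mm; the calibration is good to about 2 mm. A picture is of the moment at which its call begins: read the wrist's pose just before it. There is no depth.
- r.hand_in(): hands the job in, once; it reports no verdict.
Trained networks look in a picture, given as the dict that the camera call returned (one of the last four; its "shot" number tells which), for a name from the list of things; names that differ only in an ending like _2 or _b are one class to them, and where a whole thing is asked for, a point or a joint stands for the part that bears it (a point fixed in the world has none). Each returns a list of dicts, best first, with "conf" (0 to 1); they miss things now and then, are a little off and sometimes report something else, mostly with a low value. They report only what shows in the picture. A call takes as long as a camera call.
- r.search_frame(picture, label): "bbox" ([left, top, right, bottom] in pixels, round what is visible of it).
- r.pinpoint(picture, label): "uv" ([column, row] in pixels: a listed point, or the origin of a listed thing).
The state is a dict: "time": time; "joint_pos": joint angles; "qd": joint speeds; "joint_efforts": joint torques, N m; "tool_pos": TCP position; "tcp_rot": TCP orientation; "ft_force": force on the tool from outside, world axes, zero at the start; "wrist_torque": the same for the moment, N m; "finger_gap": finger opening in mm.
Only numpy, scipy, OpenCV 4.12 (cv2) and the standard library are available. Lean on these libraries where they do the work, as an engineer would, in place of code of your own. Each camera call takes 0.05 s, during which the arm holds its last target. There are 200 camera calls.

TASK

On the welding bench, push the cover of the gas shut-off box straight back, away from the robot, until it is fully at the rear, then push the uncovered valve handle that ends in a round disc clockwise to its stop so that the valve is fully shut. Only push: do not lift the cover or pick anything up, and leave the other valve handle and the things lying around where they are.

Things in the scene. Friction and masses are not known exactly. Their poses are not given: they have to be found in the camera images.
- box: fixed grey gas shut-off box, 258 (x) by 304 (y) mm. Its x points front (robot side) to rear, y left, z up; origin on the bench under the middle of its open-topped bay, which spans x -56..+56, y -116..+116 mm; bay floor z = 5, front and side walls z = 60 mm. Front face at x = -68 mm. Guide rails, tops at z = 70 mm, run along both sides at y = +-130 to +-152 mm.
- deck (a point): middle of the box's closed rear deck, on its top face at z = 60 mm, at box x = +119 mm; axes as the box's. The deck spans box x +56..+182 mm and ends in a 10 mm high stop at x = +182 mm. The cover is pushed back onto it.
- cover_mid (a point): centre of the sliding cover's underside, axes as the cover's. A loose plain aluminium plate, 128 (x) by 256 (y) by 5 mm, 0.3 to 0.6 kg, lying at z = 60..65 mm on the bay's walls between the guide rails (2 mm play each side), hiding both valve handles. It slides along box +x at about 1 to 5 N.
- cover_lip (a point): middle of the front (robot side) face of the cover's upright lip, 16 mm above the cover's underside; axes as the cover's. The lip runs along the cover's front edge: 80 mm wide (y), 5 mm thick, top at z = 87 mm. At the start this point is at box x = -64 to -52 mm; with the cover fully back against the stop it is at box x = +54 mm.
- marked_handle (a joint): angle of the marked valve handle (rad): 0 = open, handle along box +x (along its pipe); it turns clockwise seen from above; 1.571 = shut, handle along box -y, at a hard stop. Starts at 0 to 0.25. It stays where it is left; about 2 N at its end moves it.
- marked_pivot (a point): on the turning axis (vertical) of the marked valve handle, at mid height of the handle; axes parallel to the box's. It is at box x = -34 mm and at box y = +50 or -45 mm (the two valves swap places), z = 43 mm. Copper pipe and brass body below reach up to z = 27 mm.
- marked_end (a point): centre of the round disc, 28 mm diameter and 14 mm tall (z = 36..50 mm), at the end of the marked handle, 55 mm from its pivot. The handle is a plain steel bar 10 mm wide; the disc end is its mark.
- plain_end (a point): point on the other, unmarked handle, 55 mm from its pivot, at mid height (z = 43 mm): a straight steel bar 10 mm wide, 14 mm tall, 68 mm long, with no disc. Its valve takes the other place (box y = -45 or +50 mm, x = -34 mm); it starts open within 0.1 rad, turns as easily, and must stay where it is.
- spray_can: loose grey spray can, upright, 66 mm diameter, 200 mm tall; origin in its underside or base; a bystander, to be left alone.
- magnet_square: loose yellow and steel welding-magnet square lying flat, about 110 x 110 x 22 mm; origin in its underside or base; a bystander, to be left alone.
- disc_stack: loose black stack of grinding discs lying flat, 115 mm diameter, 17 mm tall; origin in its underside or base; a bystander, to be left alone.
- wire_brush: loose brush lying in front of the box, 190 mm long; origin in its underside or base; a bystander, to be left alone.
- nozzle: loose copper nozzle, 21 mm diameter, 36 mm tall, standing on top of a side rail of the box near its rear; origin in its underside or base; a bystander, to be left alone.
- offcut: loose flat steel offcut 130 x 80 x 10 mm; origin in its underside or base; a bystander, to be left alone.
- chip_hammer: loose small hammer lying on the bench, 240 mm long; origin in its underside or base; a bystander, to be left alone.

How it is judged:
By the outcome, as a careful person would: the job done as asked, in the order asked, and still so for the second after the job is handed in, with the robot touching nothing.
It also fails if it takes over 45 s, if anything falls off the work surface, if the arm or the gripper's body presses on something with over 40 N, if the wrist force passes 120 N, or if a joint passes its speed limit or range.

## Working session

There is one attempt and no reset: what is moved stays moved. The work goes in short steps, Python scripts to look and compute and a shell command to move; the robot and the scene stay as the last step left them, time stands still between calls to the robot, and variables do not carry over. Pictures are saved under pics/ and viewed, about 8 in all and at most 12, crops included, and the job is handed in when it is done.

```bash
mkdir -p pics; ls; cat > h.py <<'E'
import numpy as np, cv2
from bench import r
from scipy.spatial.transform import Rotation as R
def ray(p,uv,T=None):
    T=np.array(p["T"]) if T is None else T
    n=cv2.undistortPoints(np.array([[uv]],float),np.array(p["K"]),np.array(p["distortion"]))[0,0]
    d=T[:3,:3]@np.array([n[0],n[1],1]); return T[:3,3],d
def onz(p,uv,z,T=None):
    o,d=ray(p,uv,T); return o+d*(z-o[2])/d[2]
def proj(p,X,T=None):
    T=np.array(p["T"]) if T is None else T
    Ti=np.linalg.inv(T); rv=cv2.Rodrigues(Ti[:3,:3])[0]
    return cv2.projectPoints(np.atleast_2d(np.array(X,float)),rv,Ti[:3,3],np.array(p["K"]),np.array(p["distortion"]))[0][:,0]
def toolT():
    s=r.sense(); M=np.eye(4); M[:3,:3]=R.from_euler('xyz',s["tcp_rot"],degrees=True).as_matrix(); M[:3,3]=s["tool_pos"]; return M
def wrist():
    M=toolT(); p=r.snapshot("wrist"); p["T"]=M@np.array(p["tool_from_camera"]); return p
def save(p,n): cv2.imwrite("pics/"+n,cv2.cvtColor(p["image"],cv2.COLOR_RGB2BGR))
E
python3 - <<'E'
from h import *
print(r.sense())
zs=dict(box=0,deck=60,cover_mid=60,cover_lip=76,spray_can=0,magnet_square=0,disc_stack=0,wire_brush=0,nozzle=70,offcut=0,chip_hammer=0)
for c in("top","scene"):
    p=r.snapshot(c); save(p,c+"0.png")
    for n,z in zs.items():
        for d in r.pinpoint(p,n)[:1]:
            print(c,n,np.round(d["uv"]),round(d["conf"],2),np.round(onz(p,d["uv"],z),0))
E
```

```text
pics
{'time': 0.0, 'joint_pos': array([ 5.98489003e+01,  7.51609799e+00,  8.53294480e+01, -1.33825651e-04,
        8.72609090e+01, -4.89108039e+00]), 'qd': array([-0.06953903,  0.09519062, -0.01018069,  0.00380293,  0.08115387,
       -0.01154315]), 'joint_efforts': array([ 7.02784764e-04, -5.69402289e+01, -5.00547945e+01, -3.10930436e-04,
        1.50271249e-02,  1.79793460e-05]), 'tool_pos': array([255.74233537, 542.2063674 , 252.23245123]), 'tcp_rot': array([-1.79991057e+02,  1.06078765e-01,  6.47399954e+01]), 'ft_force': array([ 0.14058548, -0.06026864, -0.12572546]), 'wrist_torque': array([-0.04304712, -0.06938877,  0.04307016]), 'finger_gap': 85.59444766394606}
top deck [378. 196.] 0.59 [665. -76.  60.]
top cover_mid [392. 245.] 0.79 [548. -95.  60.]
top cover_lip [405. 265.] 0.75 [ 496. -117.   76.]
top spray_can [472. 186.] 0.85 [ 689. -327.    0.]
top magnet_square [285. 286.] 0.72 [480. 156.   0.]
top disc_stack [264. 222.] 0.6 [641. 194.   0.]
top wire_brush [403. 313.] 0.85 [ 394. -114.    0.]
top nozzle [319. 217.] 0.43 [624.  64.  70.]
top offcut [499. 230.] 0.72 [ 571. -377.    0.]
top chip_hammer [248. 329.] 0.77 [388. 249.   0.]
scene box [238. 242.] 0.58 [ 543. -112.    0.]
scene deck [231. 258.] 0.56 [664. -77.  60.]
scene cover_mid [240. 226.] 0.58 [559. -96.  60.]
scene cover_lip [240. 200.] 0.8 [ 489. -120.   76.]
scene spray_can [113. 271.] 0.87 [ 696. -336.    0.]
scene magnet_square [358. 243.] 0.61 [483. 153.   0.]
scene disc_stack [366. 294.] 0.61 [642. 194.   0.]
scene wire_brush [255. 205.] 0.76 [ 395. -121.    0.]
scene nozzle [304. 255.] 0.74 [632.  63.  70.]
scene offcut [124. 229.] 0.9 [ 560. -387.    0.]
scene chip_hammer [404. 223.] 0.96 [382. 247.   0.]
```

```bash
python3 - <<'E'
import cv2
a=cv2.imread("pics/top0.png"); cv2.imwrite("pics/top0c.png",cv2.resize(a[140:350,220:530],None,fx=2.5,fy=2.5,interpolation=cv2.INTER_CUBIC))
E
```

```text
(no output)
```

View pics/top0c.png

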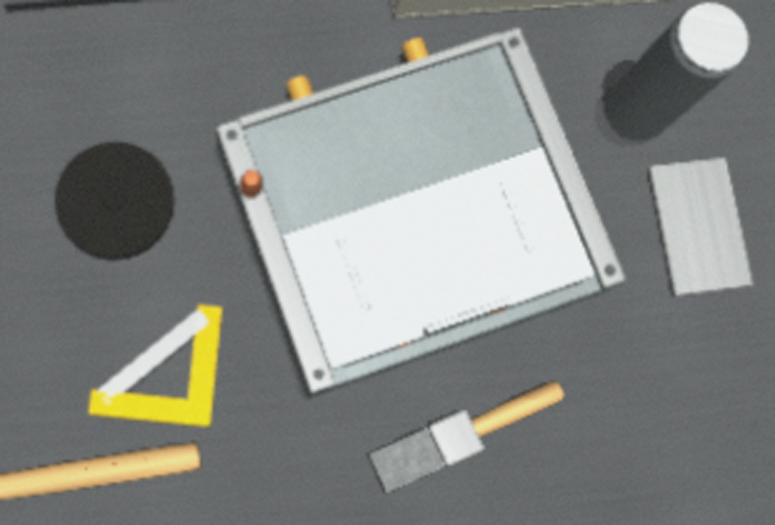

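```bash
python3 - <<'E'
from h import *
p=r.snapshot("top")
f=lambda a:(a[0]/2.5+220-.3,a[1]/2.5+140-.3)
W=[onz(p,f(a),70)[:2] for a in[(308,393),(218,127),(520,30),(624,283)]]
B=[(-68,152),(190,152),(190,-152),(-68,-152)]
def fit(B,W):
    B=np.array(B,float);W=np.array(W); b=B-B.mean(0); w=W-W.mean(0)
    a=np.arctan2((b[:,0]*w[:,1]-b[:,1]*w[:,0]).sum(),(b*w).sum()); Rm=np.array([[np.cos(a),-np.sin(a)],[np.sin(a),np.cos(a)]])
    o=W.mean(0)-Rm@B.mean(0); print(np.degrees(a),o,np.round(((W-o)@Rm)-B,1)); return Rm,o
Rm,o=fit(B,W)
C=np.array([onz(p,f(a),65)[:2] for a in[(334,369),(285,233),(541,148),(594,277)]])
print("cover corners in box",np.round((C-o)@Rm,1))
for n,z in [("cover_lip",76),("cover_mid",60),("nozzle",70)]:
  for d in r.pinpoint(p,n)[:1]: print(n,(onz(p,d["uv"],z)[:2]-o)@Rm)
E
```

```text
13.777790650182896 [ 541.03795459 -104.58620362] [[ 0.5  0.6]
 [-1.4 -1.5]
 [-0.1  0.4]
 [ 1.   0.4]]
cover corners in box [[ -54.6  123.4]
 [  75.6  124.2]
 [  76.3 -128.1]
 [ -52.6 -129.1]]
cover_lip [-146.0751887   35.3666021]
cover_mid [13.51552153  5.92810209]
nozzle [123.02891541 142.63147585]
```

```bash
cat >> h.py <<'E'
BY=13.78; BO=np.array([541.,-104.6])
BR=R.from_euler('z',BY,degrees=True).as_matrix()
def b2w(x,y,z): return BR@[x,y,z]+[*BO,0]
def w2b(w): return BR.T@(np.array(w)-[*BO,0])
def shift(x,y,z):  # box target of TCP -> tool shift (m), turn deg
    M=toolT(); d=M[:3,:3].T@(b2w(x,y,z)-M[:3,3])/1000
    yaw=R.from_matrix(M[:3,:3]).as_euler('xyz',degrees=True)[2]
    t=-(BY+90-yaw); s=r.sense()
    print("now box",np.round(w2b(M[:3,3]),1),"shift",np.round(d,4),"turn",round((t+180)%360-180,2),"F",np.round(s["ft_force"],1),"gap",round(s["finger_gap"],1),"t",s["time"],"tilt",np.round(s["tcp_rot"],1))
E
python3 -c "
from h import *
print(r.nose_length); shift(-110,0,190)"
```

```text
22.0
now box [-122.6  696.5  253.3] shift [-0.5331  0.4485  0.0633] turn -39.04 F [ 0.1  0.4 -0.3] gap 85.6 t 1.4 tilt [-180.     0.    64.7]
```

```bash
python3 -m jog '[[-0.533,0.4485,0.063,-39,0],[-0.533,0.4485,0.063,-39,0],[-0.533,0.4485,0.063,-39,0],[-0.533,0.4485,0.063,-39,0],[-0.533,0.4485,0.063,-39,0],[-0.533,0.4485,0.063,-39,0],[-0.533,0.4485,0.063,-39,0],[-0.533,0.4485,0.063,-39,0]]' 40; python3 -c "
from h import *
shift(-110,0,190)"
```

```text
time: 2.2
tool_pos: [356.6, 162.0, 218.1]
tcp_rot: [179.9, 0.0, 103.8]
ft_force: [-0.0, -0.1, 1.0]
finger_gap: -0.1
now box [-115.6  302.9  218.1] shift [-0.3029  0.0056  0.0281] turn 0.0 F [-0.  -0.1  1. ] gap -0.1 t 2.2 tilt [179.9   0.  103.8]
```

```bash
python3 -m jog '[[-0.303,0.0056,0.028,0,0],[-0.303,0.0056,0.028,0,0],[-0.303,0.0056,0.028,0,0],[-0.303,0.0056,0.028,0,0],[-0.303,0.0056,0.028,0,0],[-0.303,0.0056,0.028,0,0],[-0.303,0.0056,0.028,0,0],[-0.303,0.0056,0.028,0,0]]'; python3 - <<'E'
from h import *
shift(-110,0,94)
p=wrist(); 
for n,z in [("cover_lip",76),("cover_mid",60)]:
  for d in r.pinpoint(p,n)[:2]: print(n,d["conf"],d["uv"],w2b(onz(p,d["uv"],z)))
im=p["image"].copy()
for q in proj(p,[b2w(*a) for a in[(-68,152,70),(-68,-152,70),(-54,40,87),(-54,-40,87),(-56,116,60),(-56,-116,60)]]):
  if max(abs(q))<2000: cv2.circle(im,(int(q[0]),int(q[1])),4,(255,0,0),1)
p["image"]=im; save(p,"w1.png")
E
```

```text
time: 3.0
tool_pos: [434.0, -132.2, 189.8]
tcp_rot: [180.0, -0.0, 103.6]
ft_force: [0.1, 0.7, -0.5]
finger_gap: -0.1
now box [-110.5   -1.3  189.8] shift [0.0012 0.0004 0.0958] turn -0.18 F [ 0.1  0.7 -0.5] gap -0.1 t 3.0 tilt [180.   -0.  103.6]
cover_lip 0.59 [379.6, 323.0] [-52.67102428  43.07655587  76.        ]
cover_mid 0.58 [317.6, 385.8] [14.02488053 -1.46649654 60.        ]
```

View pics/w1.png

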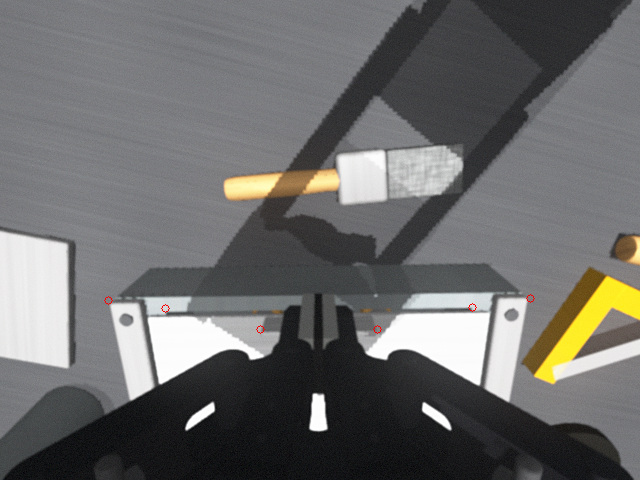

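```bash
python3 -m jog '[[0.001,0,0.05,-0.2,0],[0.001,0,0.096,-0.2,0],[0.001,0,0.096,-0.2,0],[0.001,0.015,0.096,-0.2,0],[0.001,0.03,0.096,-0.2,0],[0.001,0.04,0.096,-0.2,0],[0.001,0.05,0.096,-0.2,0],[0.001,0.06,0.096,-0.2,0]]'; python3 -c "
from h import *
shift(40,0,94)"
```

```text
time: 3.95
tool_pos: [492.6, -114.1, 95.4]
tcp_rot: [180.0, 0.0, 104.1]
ft_force: [-5.3, -2.3, 3.9]
finger_gap: 0.1
now box [-49.2   2.3  95.4] shift [-0.0028  0.0892  0.0015] turn 0.31 F [-5.3 -2.3  3.9] gap 0.1 t 3.95 tilt [180.    0.  104.1]
```

```bash
python3 -m jog '[[-0.002,0.012,0,0.2,0],[-0.002,0.024,0,0.2,0],[-0.002,0.036,0,0.2,0],[-0.002,0.048,0,0.2,0],[-0.002,0.058,0,0.2,0],[-0.002,0.068,0,0.2,0],[-0.002,0.076,0,0.2,0],[-0.002,0.080,0,0.2,0]]'; python3 -c "
from h import *
shift(45,0,94)"
```

```text
time: 4.75
tool_pos: [571.0, -96.1, 95.8]
tcp_rot: [-180.0, -0.0, 103.9]
ft_force: [-7.2, -0.6, 5.8]
finger_gap: -0.0
now box [31.2  1.1 95.8] shift [-0.0011  0.0138  0.0018] turn 0.14 F [-7.2 -0.6  5.8] gap -0.0 t 4.75 tilt [-180.    -0.   103.9]
```

```bash
python3 -m jog '[[-0.001,0.004,0,0,0],[-0.001,0.008,0,0,0],[-0.001,0.011,0,0,0],[-0.001,0.013,0,0,0]]'; python3 -m jog '[[0,0.002,0,0,0],[0,0.004,0,0,0]]'
```

```text
time: 5.15
tool_pos: [582.8, -93.2, 95.7]
tcp_rot: [-179.8, -0.1, 103.9]
ft_force: [-11.2, 0.5, 6.4]
finger_gap: 0.1
time: 5.35
tool_pos: [584.3, -92.7, 95.7]
tcp_rot: [-179.4, -0.1, 104.0]
ft_force: [-23.8, -5.2, 16.9]
finger_gap: 0.1
```

```bash
python3 -m jog '[[0,-0.01,0,0,0],[0,-0.03,0,0,0],[0,-0.03,-0.05,0,0],[0,-0.03,-0.1,0,0],[0,-0.08,-0.14,0,0],[0,-0.13,-0.14,0,0],[0,-0.17,-0.14,0,0],[0,-0.17,-0.14,0,0]]'; python3 - <<'E'
from h import *
p=r.snapshot("top")
for n,z in [("cover_lip",76),("cover_mid",60),("marked_end",43),("marked_pivot",43),("plain_end",43),("nozzle",70)]:
  for d in r.pinpoint(p,n)[:2]: print(n,round(d["conf"],2),np.round(d["uv"]),np.round(w2b(onz(p,d["uv"],z))))
im=p["image"]; a=cv2.resize(im[140:320,290:480],None,fx=3,fy=3,interpolation=cv2.INTER_CUBIC)
w=wrist()
for n,z in [("cover_lip",76),("marked_end",43),("marked_pivot",43),("plain_end",43)]:
  for d in r.pinpoint(w,n)[:2]: print("w",n,round(d["conf"],2),np.round(d["uv"]),np.round(w2b(onz(w,d["uv"],z))))
s=r.snapshot("scene"); 
for n,z in [("marked_end",43),("marked_pivot",43),("plain_end",43),("cover_lip",76)]:
  for d in r.pinpoint(s,n)[:2]: print("s",n,round(d["conf"],2),np.round(d["uv"]),np.round(w2b(onz(s,d["uv"],z))))
p["image"]=a; save(p,"t2.png"); save(w,"w2.png")
shift(21,77,120)
E
```

```text
time: 6.15
tool_pos: [416.8, -134.2, 237.5]
tcp_rot: [-179.4, -0.1, 103.9]
ft_force: [-0.4, -0.5, -1.0]
finger_gap: 0.0
cover_lip 0.55 [390. 218.] [66. -6. 76.]
cover_lip 0.48 [287. 285.] [ -5. 261.  76.]
cover_mid 0.87 [375. 200.] [119.   7.  60.]
marked_end 0.52 [375. 247.] [18. 43. 43.]
marked_pivot 0.56 [379. 270.] [-34.  51.  43.]
marked_pivot 0.27 [477. 187.] [  77. -243.   43.]
plain_end 0.73 [411. 234.] [ 19. -48.  43.]
plain_end 0.27 [267. 222.] [155. 261.  43.]
nozzle 0.64 [320. 216.] [121. 141.  70.]
w cover_lip 0.77 [311. 415.] [57. -4. 76.]
w marked_end 0.62 [356. 357.] [17. 39. 43.]
w marked_end 0.41 [ 67. 290.] [ -55. -233.   43.]
w marked_pivot 0.97 [366. 309.] [-36.  47.  43.]
w plain_end 0.64 [267. 360.] [ 20. -48.  43.]
s marked_end 0.72 [259. 230.] [13. 44. 43.]
s marked_pivot 0.48 [262. 219.] [-29.  47.  43.]
s plain_end 0.59 [215. 236.] [ 33. -49.  43.]
s plain_end 0.23 [113. 268.] [ 135. -239.   43.]
s cover_lip 0.74 [235. 230.] [55. -2. 76.]
now box [-123.7    0.3  237.3] shift [0.0759 0.1461 0.1161] turn 0.18 F [-0.7  0.1  0.2] gap 0.0 t 7.0 tilt [-179.4   -0.2  104. ]
```

View pics/t2.png

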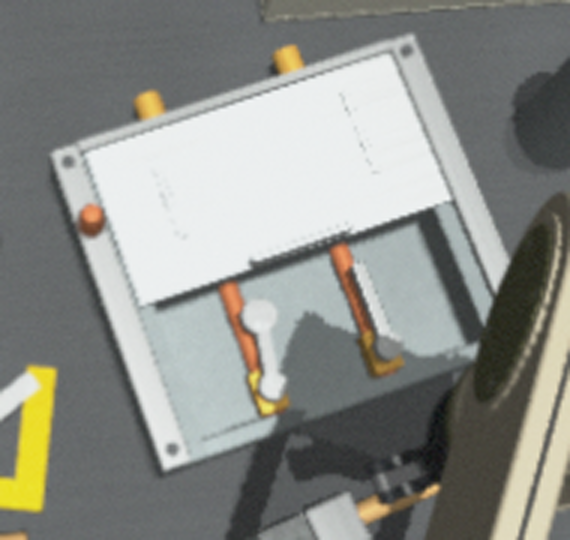

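```bash
python3 -m jog '[[0.04,0.04,0,0,0],[0.08,0.09,0,0,0],[0.083,0.146,0,0,0],[0.083,0.146,0.05,0,0],[0.083,0.146,0.09,0,0],[0.083,0.146,0.125,0,0],[0.083,0.146,0.125,0,0],[0.083,0.146,0.125,0,0]]'; python3 - <<'E'
from h import *
shift(22,82,56)
p=r.snapshot("scene");save(p,"s3.png")
im=p["image"];p["image"]=cv2.resize(im[150:310,170:370],None,fx=3,fy=3,interpolation=cv2.INTER_CUBIC); save(p,"s3c.png")
E
```

```text
time: 7.8
tool_pos: [540.8, -18.0, 111.4]
tcp_rot: [-179.4, -0.2, 104.0]
ft_force: [-0.2, 0.1, 0.6]
finger_gap: 0.2
now box [ 20.4  84.2 111.4] shift [-0.0024  0.0022  0.0554] turn 0.18 F [-0.2  0.1  0.6] gap 0.2 t 7.8 tilt [-179.4   -0.2  104. ]
```

View pics/s3c.png

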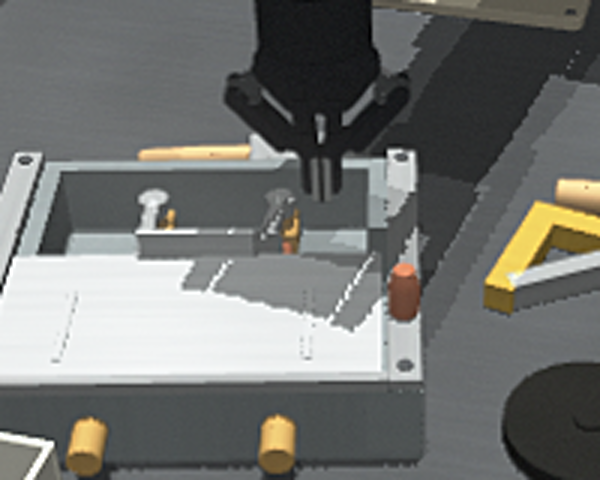

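```bash
python3 -m jog '[[-0.001,0.002,0.025,0,0],[-0.001,0.002,0.045,0,0],[-0.001,0.002,0.056,0,0],[-0.001,0.002,0.056,0,0],[-0.001,0.002,0.056,0,0]]'; python3 -c "
from h import *
shift(24,68.5,56);shift(27,47,56)"
```

```text
time: 8.35
tool_pos: [545.1, -18.9, 59.0]
tcp_rot: [-179.7, -0.1, 103.9]
ft_force: [0.5, 0.6, 0.0]
finger_gap: 0.1
now box [24.4 82.2 59. ] shift [-0.0137 -0.0004  0.003 ] turn 0.16 F [0.5 0.6 0. ] gap 0.1 t 8.35 tilt [-1.797e+02 -1.000e-01  1.039e+02]
now box [24.4 82.2 59. ] shift [-0.0352  0.0026  0.0029] turn 0.16 F [0.5 0.6 0. ] gap 0.1 t 8.35 tilt [-1.797e+02 -1.000e-01  1.039e+02]
```

```bash
python3 -m jog '[[-0.007,0,0.003,0,0],[-0.014,0.001,0.003,0,0],[-0.021,0.002,0.003,0,0],[-0.028,0.003,0.003,0,0],[-0.035,0.003,0.003,0,0],[-0.042,0.002,0.003,0,0],[-0.05,0,0.003,0,0],[-0.058,-0.003,0.003,0,0]]'; python3 -c "
from h import *
shift(11,8.5,56);shift(-7,-5,56)
for c in ('top','scene'):
  p=r.snapshot(c)
  for n in ('marked_end','plain_end'):
    for d in r.pinpoint(p,n)[:1]: print(c,n,round(d['conf'],2),np.round(w2b(onz(p,d['uv'],43))))
"
```

```text
time: 9.15
tool_pos: [556.2, -76.6, 55.9]
tcp_rot: [-179.7, -0.1, 103.9]
ft_force: [0.4, 1.3, -0.6]
finger_gap: -0.0
now box [21.5 23.5 55.9] shift [-0.015  -0.0105 -0.    ] turn 0.16 F [ 0.4  1.3 -0.6] gap -0.0 t 9.15 tilt [-1.797e+02 -1.000e-01  1.039e+02]
now box [21.5 23.5 55.9] shift [-0.0284 -0.0285  0.    ] turn 0.16 F [ 0.4  1.3 -0.6] gap -0.0 t 9.15 tilt [-1.797e+02 -1.000e-01  1.039e+02]
top marked_end 0.59 [ 4.  3. 43.]
top plain_end 0.48 [ 23. -53.  43.]
scene marked_end 0.54 [210. 255.  43.]
scene plain_end 0.4 [ 26. -45.  43.]
```

```bash
python3 -m jog '[[-0.008,-0.004,0,0,0],[-0.015,-0.01,0,0,0],[-0.02,-0.015,0,0,0],[-0.025,-0.02,0,0,0],[-0.028,-0.025,0,0,0],[-0.028,-0.028,0,0,0],[-0.028,-0.03,0,0,0],[-0.028,-0.03,0,0,0]]'; python3 -c "
from h import *
shift(-9,-5,56)"
```

```text
time: 10.25
tool_pos: [534.6, -110.9, 56.7]
tcp_rot: [-179.8, 0.0, 103.9]
ft_force: [5.8, -1.5, -1.3]
finger_gap: -0.1
now box [-7.7 -4.6 56.7] shift [-0.0004 -0.0013  0.0007] turn 0.14 F [ 5.8 -1.5 -1.3] gap -0.1 t 10.25 tilt [-179.8    0.   103.9]
```

Now press on until the stop shows as a force rise.

```bash
python3 -m jog '[[0,-0.002,0,0,0],[0,-0.004,0,0,0],[0,-0.004,0,0,0]]'; python3 -m jog '[[0,-0.002,0,0,0],[0,-0.003,0,0,0],[0,-0.003,0,0,0]]'; python3 -c "
from h import *
shift(-9,-5,56)"
```

```text
time: 10.55
tool_pos: [534.1, -111.1, 57.3]
tcp_rot: [179.7, 0.1, 103.9]
ft_force: [19.2, 2.7, -14.0]
finger_gap: -0.0
time: 10.85
tool_pos: [534.0, -111.0, 57.8]
tcp_rot: [179.3, 0.2, 103.9]
ft_force: [16.4, 4.0, -11.9]
finger_gap: 0.2
now box [-8.3 -4.5 57.8] shift [-0.0005 -0.0007  0.0018] turn 0.16 F [ 16.4   4.  -11.9] gap 0.2 t 10.85 tilt [179.3   0.2 103.9]
```

```bash
python3 -m jog '[[0,0.01,0,0,0],[0,0.022,0,0,0],[0,0.022,0,0,0],[0,0.022,-0.05,0,0],[0,0.022,-0.1,0,0],[0,0.022,-0.15,0,0],[0,-0.02,-0.18,0,0],[0,-0.06,-0.18,0,0]]'; python3 -m jog '[[0.05,-0.05,0,0,0],[0.1,-0.09,0,0,0],[0.15,-0.09,0,0,0],[0.2,-0.09,0,0,0],[0.25,-0.09,0,0,0],[0.3,-0.09,0,0,0],[0.3,-0.09,0,0,0]]'; python3 - <<'E'
from h import *
for c in ('top','scene'):
  p=r.snapshot(c)
  for n,z in dict(marked_end=43,marked_pivot=43,plain_end=43,cover_lip=76,cover_mid=60,nozzle=70,wire_brush=0).items():
    for d in r.pinpoint(p,n)[:1]: print(c,n,round(d['conf'],2),np.round(w2b(onz(p,d['uv'],z))))
  if c=='top': p["image"]=cv2.resize(p["image"][140:320,290:480],None,fx=3,fy=3,interpolation=cv2.INTER_CUBIC); save(p,"t4.png")
print(r.sense()["ft_force"])
E
```

```text
time: 11.65
tool_pos: [475.0, -126.3, 242.7]
tcp_rot: [179.0, 0.5, 104.0]
ft_force: [-0.2, -1.8, 0.0]
finger_gap: 0.1
time: 12.35
tool_pos: [313.3, 145.2, 238.5]
tcp_rot: [178.9, 0.4, 104.1]
ft_force: [0.8, -0.1, -0.6]
finger_gap: 0.0
top marked_end 0.61 [-26. -11.  43.]
top marked_pivot 0.29 [127.   1.  43.]
top plain_end 0.75 [ 25. -47.  43.]
top cover_lip 0.81 [58. -2. 76.]
top cover_mid 0.67 [122.   5.  60.]
top nozzle 0.52 [ 14. -40.  70.]
top wire_brush 0.86 [-150.   24.    0.]
scene marked_end 0.75 [16. -7. 43.]
scene marked_pivot 0.91 [-30.  48.  43.]
scene plain_end 0.54 [ 27. -46.  43.]
scene cover_lip 0.65 [52. -3. 76.]
scene cover_mid 0.86 [123.  -6.  60.]
scene nozzle 0.75 [119. 139.  70.]
scene wire_brush 0.87 [-144.   18.    0.]
[-0.05867645 -1.07541476 -0.28241966]
```

View pics/t4.png

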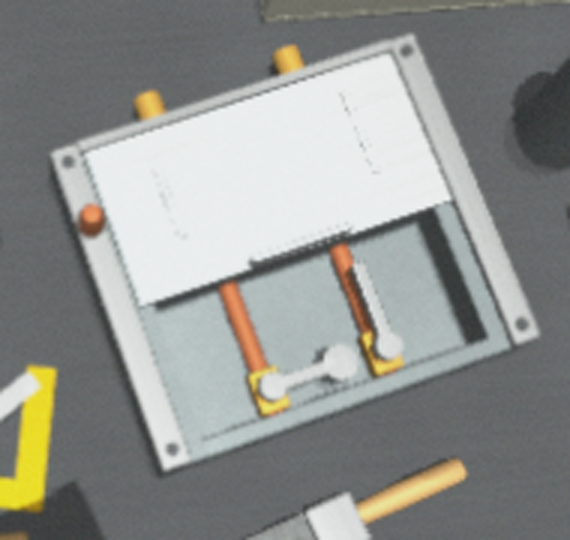

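```bash
python3 - <<'E'
from h import *
p=r.snapshot("top")
g=lambda a:(a[0]/3+290-.33,a[1]/3+140-.33)
P,D=[w2b(onz(p,g(a),50)) for a in((272,386),(341,362))]
print(P,D,np.degrees(np.arctan2(-(D-P)[1],(D-P)[0])))
print(r.hand_in())
E
```

```text
[-32.74375148  49.17060835  50.        ] [-32.42858406  -7.10002011  50.        ] 89.67909413773388
the job is handed in; nothing more can be done
None
```

The cover is fully at the rear and the marked valve is shut. I handed the job in at about 12.6 s of robot time.

- **Cover:** I pushed its lip straight back with the closed fingers. At the rear stop the force rose to about 24 N with almost no further movement. The cameras then put the lip at box x of about 52–58 mm, against 54 mm expected.
- **Marked handle (at box y = +50 mm):** I pushed the disc clockwise around its arc until it met the hard stop, at a peak horizontal force of about 19 N. After backing off, the top picture gave an angle of 89.7° and the handle lay parallel to the box's front edge.
- **Everything else:** The other handle still points along its pipe, and the nozzle and brush look unmoved. The spray can, disc stack, magnet square, offcut and hammer were not located again at the end. The arm was clear of everything at hand-in, with wrist force about 1 N.

**Checks that disagreed:** a few network reports in the last check were off. The scene camera put the marked disc at box (16, -7), the top camera's network put it at (-26, -11), and the top camera put the nozzle at (14, -40). I set these aside because the picture I viewed and the force at the stop contradicted them.

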